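Set the bread guide to 20 mm slices and push the loaf up to its stop

TASK

The tasting slices are to be 20 mm thick: with a fingertip, flick the teeth of the slicing guide's thumbwheel round, click by click, until the stop plate is set to 20 mm; do not push the stop plate itself. Then push the loaf along the trough from behind until its front end just rests against the stop plate, without lifting the loaf or driving the stop off its setting. Leave the honey jar, the seeded roll and the bench scraper where they are.

Things in the scene. Friction and masses are not known exactly. Their poses are not given: they have to be found in the camera images.
- guide: Beech slicing guide, fixed to the worktop. Origin: under its board, z up, y along the trough from the loaf to the stop. Board 130 mm in x, y -210 to 165, 18 high. Trough open above, floor z 18, 75 wide, walls 14 thick, top z 60, y -200 to 68, open at the rear. 4 mm knife slot across both walls, y 18 to 22. Aluminium gear housing, 56 wide in x, y 74 to 160, top z 47, carries the thumbwheel.
- thumbwheel (a joint): Angle of the thumbwheel, rad, growing counterclockwise seen from above; six clicks a turn, each 1.047 rad (pi/3) and moving the stop 4 mm. 0 is a 4 mm slice, 1.047 8 mm, 2.094 12, 3.142 16, 4.189 20, 5.236 24 (ends at 0 and 5.24). It rests only at clicks: pushed more than half a click it snaps on to the next, less and it springs back. About 6 N at a tooth's tip. Turns either way; starts at 4, 8 or 12 mm.
- wheel_axis (a point): Point on the thumbwheel's vertical axis level with the tops of its teeth, 65 mm above the worktop, at guide y = +118 mm; axes as the guide's. Black star wheel lying flat, 86 mm across: hub radius 24 mm, six teeth to radius 43, 7 wide, 13 deep (z 52 to 65); a boss of radius 14 stands 4 mm higher. At rest the teeth point along guide +y and -y and 30 degrees either side of -x and +x.
- wheel_stud (a point): Top of the round steel stud, 7 mm across and 5 high, on the tip of one tooth, 38.5 mm from the wheel's axis. With the stop at 20 mm this tooth points to guide +y, out of the end of the guide, over the small index ridge on the housing.
- stop_face (a point): Centre of the stop plate's face that the loaf meets, 38 mm above the worktop; its y is the guide's y and points away from the loaf. Slice thickness is its distance past the far side of the knife slot (guide y = 22 mm): face at guide y = 42 mm for 20 mm.
- stop_plate: Aluminium stop plate, 71 mm wide, 8 thick, 41 high, standing across the trough; its rack runs into the housing, driven by the thumbwheel. Origin: at the foot of the same face, on the trough floor. Its pointer runs over a scale on the near wall with a line every 4 mm, the 20 mm line being longer. Its click holds against pushes up to about 40 N.
- loaf: Loose cheese-topped bread stick, 150 mm long, 71 wide, 45 high, about 0.07 kg, lying in the trough behind the knife slot. Origin: middle of its underside; y along its length toward the stop: front end 75 mm ahead (it meets the stop at 75 to 79, as the loaf turns a little in the trough), rear end 74 mm behind, both rounded.
- honey_jar: Glass honey jar with a lid, 71 mm across, 110 high, beyond the guide to the left. Origin: centre of its underside. Leave alone.
- seeded_roll: Seeded bread roll, 72 x 117 x 48 mm, beyond the guide. Origin: centre of its underside. Leave alone.
- bench_scraper: Bench scraper lying flat, 92 x 112 x 19 mm, left of the guide. Origin: centre of its underside. Leave alone.
Not all that is in view belongs to the job. What is shaped like the loaf but turquoise is not meant.

How it is judged:
On the way, in this order (a step that is already met when the one before it is completed fails the run):
1. the thumbwheel rests at the 20 mm click, the loaf not yet pushed up to the stop (value of joint thumbwheel between 4.05 and 4.33 rad and y of loaf in the frame of stop_face below -0.085 m), for 0.4 s.
2. the loaf's front end is against the stop plate, still set to 20 mm (value of joint thumbwheel between 4.05 and 4.33 rad and y of loaf in the frame of stop_face between -0.083 and -0.068 m), for 0.2 s.
At the end, for the whole second after the job is handed in: The thumbwheel rests at its 20 mm click (within 0.14 rad); the loaf lies flat and straight in the trough, at rest, its front end against the stop plate or within about 5 mm of it (loaf origin 68 to 83 mm before the stop's face) (all of step 2 and z of loaf in the frame of guide below 0.024 m and x of loaf in the frame of guide between -0.01 and 0.01 m and angle between the y axis of loaf and the y axis of guide, either way round below 0.15 rad and angle between loaf's own z axis and vertical below 0.15 rad and linear speed of loaf below 0.01 m/s and velocity of joint thumbwheel between -0.1 and 0.1 rad/s); the robot touches nothing.
It fails at once if the loaf is lifted or tipped up (z of loaf in the frame of guide above 0.03 m or angle between loaf's own z axis and vertical above 0.35 rad).
It fails at once if the robot pushes the stop plate itself (contact force between any of the fingers, the arm and stop_plate above 3 N).
It fails at once if the honey jar, seeded roll or bench scraper is moved more than 20 mm (distance of any of honey_jar, seeded_roll, bench_scraper from where it was at the start of the episode above 0.02 m).
It also fails if it takes over 72 s, if anything falls off the work surface, if the arm or the gripper's body presses on something with over 40 N, if the wrist force passes 120 N, or if a joint passes its speed limit or range.

ROBOT

A 7-joint arm with a two-finger parallel gripper is mounted at the origin on a cart in front of the work surface, level with it; the furniture and walls round the work are solid. World frame = base frame: x ahead of the robot, y to its left, z up, the work surface at z = 0. Lengths are in m, angles in rad, forces in N, time in s.
With the tool pointing down it reaches from about 0.35 to 0.9 m from the base axis. Payload 7.2 kg.
Tool frame: the origin (TCP) lies midway between the tips of the shut fingers; the grasp point (between the pads) lies 19 mm behind it; z points along the fingers, y is the line along which they close (so a half turn about z gives the same grasp; the last joint's range is limited). The gripper opens to 85 mm and grips with 20 to 120 N. Pads are 22 mm wide; open, the fingers measure 114 mm over their backs; the gripper's body (76 mm by 85 mm) begins 54 mm behind the grasp point. The pads swing forward as they close: fully open they stand 13 mm farther back than shut.
Start: joints at [1.132, 0.411, -0.013, 1.596, 0.006, 1.134, -0.082], TCP at [0.226, -0.583, 0.231] pointing down, gripper open.
Joint ranges: [-2.95, 2.95], [-0.29, 1.99], [-1.47, 1.44], [0.14, 2.54], [-1.03, 4.17], [0.13, 1.85], [-2.86, 2.86]. Speed limits (rad/s): [2.39, 2.39, 3.01, 3.01, 3.14, 3.14, 3.14].

INTERFACE

Orientations are given as a unit quaternion [w, x, y, z].
In Python, from rig import env gives the robot as it stands. The module is installed in compiled form; this text tells all that it offers. Calls block until the motion is done:
- env.move_pose(position, orientation): joint-space move of the TCP to a pose.
- env.movel(position, ori=None, feed=0.15): straight line of the TCP; ori=None keeps the orientation; feed is the mean speed in m/s.
- env.movej(angles): joint-space move.
- env.set_gripper(opening, force=None): opening from 0.0 (shut) to 1.0 (fully open); force is the grip in N (None keeps the last); returns when the fingers have stopped.
- env.wait(seconds).
- env.solve_ik(position, orientation): joint angles nearest the present ones, or None.
- env.get_image(name): name is "scene" or "top" or "wrist"; returns a dict with "frame" (400x640x3 uint8, red, green, blue), "mtx" (3x3 intrinsics, pixels), "R" (3x3) and "t" (3): a world point X has camera coordinates R X + t. Camera axes: x right, y down, z forward; pixel columns grow to the right and rows downward; lengths in m; the calibration is good to about 2 mm. A picture is of the moment at which its call begins. There is no depth.
A pose or a line that the arm cannot do raises env.IKError and nothing moves.
- env.close_job(): hands the job in; it is judged then, once.
Readings, each from a call of its own:
- env.get_time(): time.
- env.get_joint_positions(): joint angles.
- env.get_joint_velocities(): joint speeds.
- env.get_tau(): joint torques, N m.
- env.get_ee_pos(): TCP position.
- env.get_ee_rot(): TCP orientation.
- env.get_ft_force(): force on the tool from outside, world axes, zero at the start.
- env.get_ft_torque(): the same for the moment, N m.
- env.get_grip_width(): opening from 0.0 (shut) to 1.0 (fully open).
- env.get_gripper_force(): force on a finger pad.
Only numpy, scipy, OpenCV 4.12 (cv2) and the standard library are available. Lean on these libraries where they do the work, as an engineer would, in place of code of your own. Each camera call takes 0.05 s, during which the arm holds its last target. There are 200 camera calls.

## Working session

There is one attempt and no reset: what is moved stays moved. The work goes in short steps, each a Python script; the robot and the scene stay as the last script left them, time stands still between calls to the robot, and variables do not carry over. Pictures are saved under pics/ and viewed, at most 10 in all, crops included, and the job is handed in when it is done.

```bash
mkdir -p pics
python3 - <<'E'
from rig import env
import cv2,numpy as np
for n in("scene","top"):
    d=env.get_image(n); cv2.imwrite(f"pics/{n}0.png",d["frame"][:,:,::-1]); np.savez(f"{n}.npz",**d)
    print(n,d["mtx"].tolist(),(-d["R"].T@d["t"]).tolist(),d["R"].tolist())
print(env.get_time(),env.get_ee_rot())
E
```

```text
scene [[415.69591707837805, 0.0, 320.2557171306411], [0.0, 415.69591707837805, 193.16630202085653], [0.0, 0.0, 1.0]] [-0.2951258149153936, 0.7865707754184319, 0.7966348995823592] [[-0.7248025031545628, -0.6887840471425485, 0.015422964138294725], [-0.3546674056510831, 0.3538350635952547, -0.865454666137558], [0.5906541820639294, -0.6327537310616772, -0.5007497908515957]]
top [[392.63288151157417, 0.0, 313.8218795873663], [0.0, 392.63288151157417, 198.78245333620117], [0.0, 0.0, 1.0]] [0.26770733677477326, -0.09223893456401282, 1.5870521789901022] [[0.02318251944820313, -0.9997065100835519, 0.007033099501552645], [-0.9811880298492004, -0.024100633826848118, -0.19154427563826784], [0.19165756148056937, -0.002460314148485702, -0.9814587744687049]]
0.1 [-6.95895038e-04  9.82853915e-01  1.84384567e-01 -1.67701629e-04]
```

View pics/top0.png

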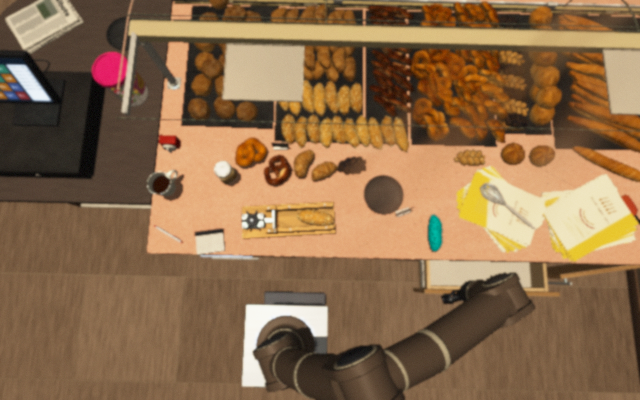

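View pics/scene0.png

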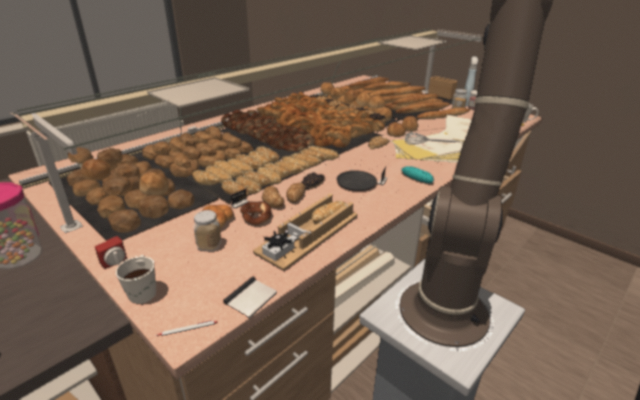

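The top view shows the guide at about (241-336, 203-238), with the wheel at the left (258,220) and the loaf at (317,217). I'll enlarge both views.

Run:
```python
import cv2,numpy as np
t=np.load("top.npz")["frame"][195:245,230:345,::-1]; s=np.load("scene.npz")["frame"][190:275,245:365,::-1]
a=cv2.resize(t,None,fx=6,fy=6,interpolation=cv2.INTER_CUBIC); b=cv2.resize(s,None,fx=6,fy=6,interpolation=cv2.INTER_CUBIC)
cv2.imwrite("pics/tc.png",a);cv2.imwrite("pics/sc.png",b)
```

```text
(no output)
```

View pics/tc.png

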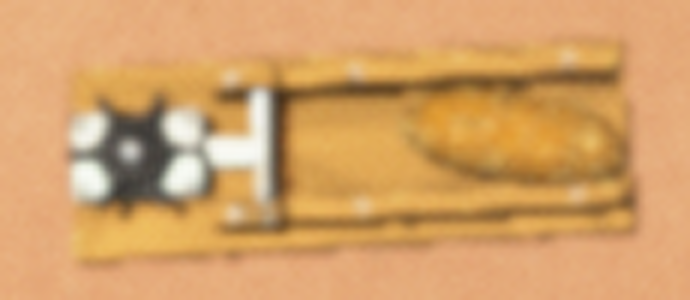

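The top crop shows the board's left corners at (75,70) and (75,262), and the right end at (620,42) and (632,232). The hub is at (132,150), and the loaf runs from 405 to 628, a bit askew.

```bash
cat > h.py <<'E'
import numpy as np
from scipy.spatial.transform import Rotation as Rn
def ray(d,px,z):
    K,R,t=d["mtx"],d["R"],d["t"]; c=-R.T@t
    v=R.T@np.linalg.solve(K,[px[0],px[1],1]); return c+v*(z-c[2])/v[2]
def proj(d,X):
    p=d["mtx"]@(d["R"]@np.asarray(X)+d["t"]); return p[:2]/p[2]
def quat(yaw):  # tool down; tool x axis at yaw
    q=(Rn.from_euler("z",yaw)*Rn.from_quat([1,0,0,0])).as_quat(); return [q[3],q[0],q[1],q[2]]
E
python3 - <<'E'
from h import *
from rig import env
d=np.load("top.npz"); f=lambda c:((c[0]+.5)/6-.5+230,(c[1]+.5)/6-.5+195)
for n,c,z in [("LT",(75,70),.018),("LB",(75,262),.018),("RT",(620,42),.06),("RB",(632,232),.018),("hub",(131,150),.069),("loafF",(405,112),.04),("loafR",(628,155),.04),("stopT",(262,88),.059),("stopB",(264,215),.059)]:
    print(n,ray(d,f(c),z).round(4))
w=env.get_image("wrist");R=env.get_ee_rot();p=env.get_ee_pos()
Rt=Rn.from_quat([R[1],R[2],R[3],R[0]]).as_matrix()
c=-w["R"].T@w["t"];print("cam in tool",Rt.T@(c-p),"axis in tool",(Rt.T@w["R"].T).round(3).tolist(),w["mtx"].round(1).tolist())
E
```

```text
LT [0.5362 0.1937 0.018 ]
LB [0.4067 0.1861 0.018 ]
RT [ 0.5565 -0.1719  0.06  ]
RB [ 0.4356 -0.1839  0.018 ]
hub [0.4757 0.145  0.069 ]
loafF [ 0.5095 -0.0308  0.04  ]
loafR [ 0.4842 -0.1793  0.04  ]
stopT [0.5201 0.0628 0.059 ]
stopB [0.4365 0.0579 0.059 ]
cam in tool [ 0.06530771 -0.00020996 -0.14288224] axis in tool [[0.001, -0.965, -0.261], [1.0, 0.001, -0.001], [0.001, -0.261, 0.965]] [[323.0, 0.0, 315.8], [0.0, 323.0, 202.5], [0.0, 0.0, 1.0]]
```

Run:
```python
from h import *
from rig import env
import cv2
env.set_gripper(0.0)
yaw=0.078
env.move_pose([0.42,0.03,0.32],quat(yaw))
print(env.get_joint_positions(),env.get_ee_pos(),env.get_time())
d=env.get_image("wrist");np.savez("w1.npz",**d)
cv2.imwrite("pics/w1.png",cv2.resize(d["frame"][:,:,::-1],(800,500),interpolation=cv2.INTER_CUBIC))
```

```text
[ 0.53068328  0.02396189 -0.71267991  1.88316108  0.01641709  1.24055723
 -1.68124966] [0.42019107 0.02922119 0.31987675] 3.225
```

View pics/w1.png

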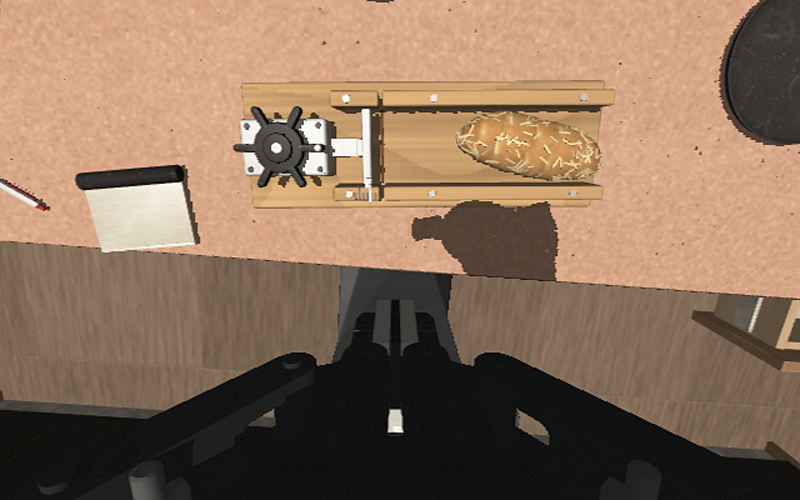

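The wheel boss is at (277,147), the stop at about x=368 and the knife slot at about x=380. The board corners are at (243,83), (255,207), (604,81) and (601,205), and the scraper is at about (137,207). I'll crop closer for the stud and the stop.

Run:
```python
import cv2,numpy as np
f=np.load("w1.npz")["frame"][58:172,184:316,::-1]
cv2.imwrite("pics/w1c.png",cv2.resize(f,None,fx=5,fy=5,interpolation=cv2.INTER_CUBIC))
```

```text
(no output)
```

View pics/w1c.png

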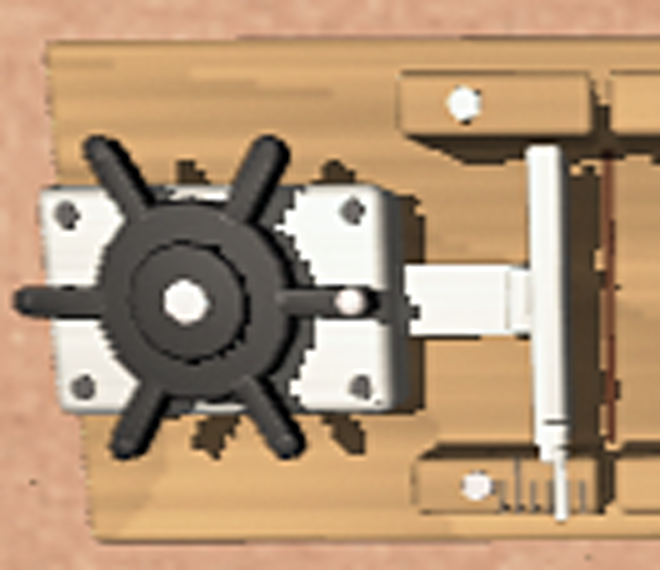

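The stud points to guide -y (to the right) and the pointer reads 8 mm, so three clicks counterclockwise are needed.

Run:
```python
from h import *
d=np.load("w1.npz"); f=lambda c:((c[0]+.5)/5-.5+184,(c[1]+.5)/5-.5+58); g=lambda c:(c[0]*.8,c[1]*.8)
P=lambda c,z,f=f: ray(d,f(c),z)[:2]
hub=P((185,301),.069);lt=P((15,300),.065);st=P((350,300),.070)
c=[P((48,42),.018),P((95,541),.018),P((604,81),.060,g),P((601,205),.018,g)]
face=P((567,150),.059)
print("hub",hub,"lt",lt,"stud",st,"corners",c)
for a,b in((st,lt),(hub,lt),(c[3],c[1])): v=b-a;print(np.hypot(*v),np.arctan2(v[1],v[0])-np.pi/2)
v=c[1]-c[0];print(np.hypot(*v),np.arctan2(-v[1],-v[0]))
print("end mid",(c[0]+c[1])/2)
print("loaf",P((458,135),.04,g),P((600,160),.04,g),P((567,150),.059),P((548,430),.059))
```

```text
hub [0.47347579 0.14620713] lt [0.47043824 0.18774824] stud [0.47675117 0.10720672] corners [array([0.53357756, 0.19576246]), array([0.4055253 , 0.18550777]), array([ 0.55638038, -0.15442131]), array([ 0.43794872, -0.19784953])]
0.08078855388840712 0.07822108607827549
0.04165201624968232 0.07299154519924533
0.38472600475737595 0.08437672789264128
0.12846220950311352 0.07991155695622082
end mid [0.46955143 0.19063512]
loaf [ 0.4987881  -0.02823162] [ 0.48569831 -0.17564321] [0.51481055 0.05906086] [0.44923993 0.05965306]
```

```bash
cat >> h.py <<'E'
YAW=0.079; HUB=np.array([.4735,.1462]); 
RG=np.array([[np.cos(YAW),-np.sin(YAW)],[np.sin(YAW),np.cos(YAW)]])
ORG=HUB-RG@[0,.118]
def W(x,y,z,o=HUB): return [*(o+RG@[x,y]),z]
E
cat > stroke.py <<'E'
from h import *
from rig import env
def stroke(yend=.004):
    env.movel(W(-.041,.062,.055),feed=.2)
    F=[]
    for y in np.append(np.arange(.045,yend,-.006),yend):
        env.movel(W(-.041,y,.055),feed=.06); f=env.get_ft_force(); F.append((round(float(y),3),*np.round(f,1)))
    env.movel(W(-.085,yend,.055),feed=.15)
    env.movel(W(-.085,.062,.055),feed=.25)
    return F
E
python3 - <<'E'
from stroke import *
import cv2
env.move_pose(W(-.06,.07,.15),quat(YAW))
env.movel(W(-.06,.07,.055),feed=.15)
print(stroke()); print(env.get_time(),env.get_joint_positions())
d=env.get_image("wrist");np.savez("w2.npz",**d)
s=env.get_image("scene")["frame"][190:275,245:365]
a=cv2.resize(d["frame"],(640,400));b=cv2.resize(s,(565,400),interpolation=cv2.INTER_CUBIC)
im=np.hstack([a,b])
cv2.imwrite("pics/w2.png",cv2.resize(im,None,fx=.66,fy=.66)[:,:,::-1])
E
```

```text
[(0.045, np.float64(-0.4), np.float64(-0.6), np.float64(-0.4)), (0.039, np.float64(0.2), np.float64(-0.3), np.float64(-0.1)), (0.033, np.float64(-1.3), np.float64(2.3), np.float64(0.4)), (0.027, np.float64(-6.2), np.float64(11.3), np.float64(0.2)), (0.021, np.float64(-7.6), np.float64(7.3), np.float64(0.5)), (0.015, np.float64(1.0), np.float64(0.2), np.float64(0.3)), (0.009, np.float64(-3.8), np.float64(-2.9), np.float64(-0.5)), (0.004, np.float64(-0.2), np.float64(-1.7), np.float64(0.0))]
8.3 [ 0.04006481  0.46763662 -0.7721719   2.17134629  0.51636813  0.68920592
 -2.57809686]
```

View pics/w2.png

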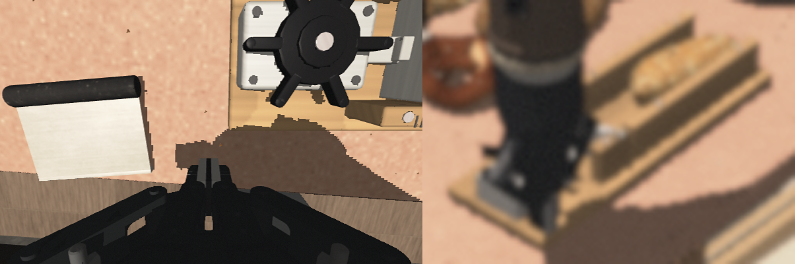

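The stroke met a tooth at y=33 mm and released past about 18 mm, so one click is done. The wheel is at rest at (324,41), and the stud is out of view. Two more strokes follow, then I check from above.

Run:
```python
from stroke import *
import cv2
for i in range(2):
    print([[float(v) for v in r[:3]] for r in stroke(.009)])
env.movel(W(-.085,.062,.15),feed=.25)
env.move_pose([0.40,0.06,0.26],quat(YAW)); env.wait(.3)
print(env.get_time())
d=env.get_image("wrist");np.savez("w3.npz",**d)
cv2.imwrite("pics/w3.png",cv2.resize(d["frame"][:260,:,::-1],(800,325),interpolation=cv2.INTER_CUBIC))
```

```text
[[0.045, 0.7, -0.0], [0.039, 0.3, 0.2], [0.033, -0.4, 2.6], [0.027, -6.5, 9.5], [0.021, -6.7, 7.2], [0.015, 0.7, -0.1], [0.009, -6.3, -1.2]]
[[0.045, -0.5, -0.6], [0.039, 0.9, -0.4], [0.033, -0.8, 2.7], [0.027, -9.3, 9.3], [0.021, -7.7, 4.1], [0.015, 0.1, -0.8], [0.009, -4.3, -1.8]]
16.1833
```

View pics/w3.png

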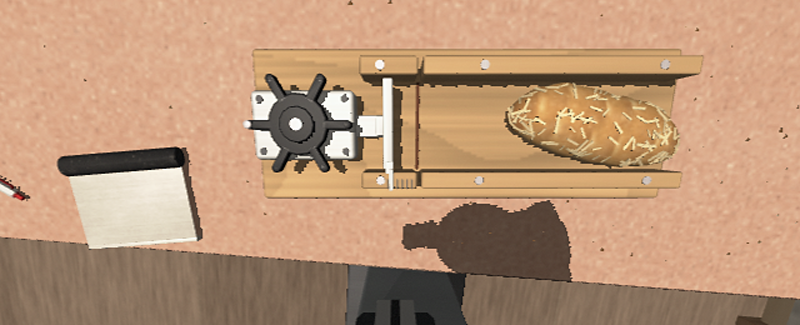

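The stud is at (248,124), pointing to +y over the ridge, so the stop is at 20 mm. The loaf is undisturbed at (506-678). Now I push it.

Run:
```python
from h import *
from rig import env
import cv2
q=quat(YAW); G=lambda y,z:W(0,y,z,ORG)
env.move_pose(G(-.255,.18),q); env.movel(G(-.255,.032),feed=.2)
f0=env.get_ft_force(); log=[]
env.movel(G(-.225,.032),feed=.1)
y=-.225
while y<-.108:
    y+=.008 if y<-.14 else .002
    env.movel(G(y,.032),feed=.05 if y<-.14 else .02)
    f=env.get_ft_force()-f0; fy=float(RG[:,1]@f[:2]); log.append((round(y,3),round(fy,1)))
    if y>-.135 and fy<-3.5: break
print(log,env.get_time())
env.movel(G(y-.05,.032),feed=.08); env.movel(G(y-.05,.2),feed=.2)
env.move_pose([0.40,0.04,0.28],q); env.wait(.3)
d=env.get_image("wrist");np.savez("w4.npz",**d)
cv2.imwrite("pics/w4.png",cv2.resize(d["frame"][:260,:,::-1],(800,325),interpolation=cv2.INTER_CUBIC))
print(env.get_time())
```

```text
[(-0.217, 1.5), (-0.209, 0.1), (-0.201, -0.4), (-0.193, 0.6), (-0.185, -0.3), (-0.177, 0.3), (-0.169, 0.8), (-0.161, 1.0), (-0.153, 0.4), (-0.145, 0.7), (-0.137, -0.4), (-0.135, -0.1), (-0.133, 0.3), (-0.131, 0.8), (-0.129, 0.0), (-0.127, 0.0), (-0.125, 1.1), (-0.123, 0.8), (-0.121, -0.0), (-0.119, 0.0), (-0.117, -0.1), (-0.115, -4.2)] 25.1583
28.1417
```

View pics/w4.png

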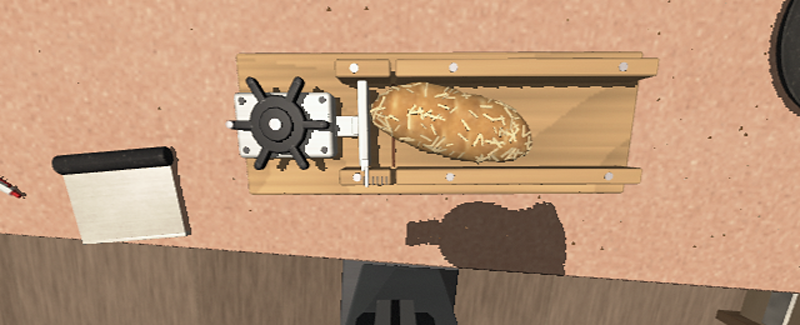

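The loaf's front end (372,112) is against the stop at (362,130), and the stud is still at +y (230,125). The loaf's outline spans its stated 150 x 71 mm box along the guide, so its own axis is straight. The arm is clear of everything.

```bash
python3 -c "
from rig import env
print(env.close_job())"
```

```text
the job is handed in; nothing more can be done
None
```

I set the thumbwheel three clicks round to 20 mm and pushed the loaf up against the stop plate. The last picture showed both in place and the arm clear, and I handed the job in at about 28 s; it returned no verdict.

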